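# Mark the jump-ring hole on a copper tag in the marking jig

## Task

The round copper tag is loaded in the slide of the green marking jig. With the fingertips, push the slide right in by its wooden front plate and let it go, so that its spring brings it back onto the stop pin and it stays there with the tag under the punch; then press the black punch knob fully down onto the tag and let it rise again. Pick nothing up, leave the tag in its nest and the other things on the bench where they are, and do not press the knob unless the slide stands on its stop pin.

Things in the scene. Friction and masses are not known exactly. Their poses are not given: they have to be found in the camera images.
- jig: green marking jig, fixed to the bench. Origin on the bench (z=0) below the punch; +x = direction in which the slide is pushed in, +y its left. Base from 80 mm in front (-x) of the origin to 95 mm behind it, 104 mm wide. Bridge over the slide (82 mm along y, 32 along x, 85 mm high) carries the punch; a bracket at the left, 45 mm in front of the origin, carries the stop pin (its knob 88 mm high).
- slide (a joint): travel of the steel slide along the jig's +x, m: 0 = out (start), 0.060 = right in at its end stop, 0.045 = resting on the stop pin, tag under the punch. A spring drives it out (2.5 N at 0, 5 N at 0.060). A ramped tooth on it lifts the pin (6.5 N in all) and passes it at 0.046; released beyond that, it runs back and catches on the pin at 0.045; released before, it runs back to 0.
- push_face (a point): centre of the outer face of the dark wooden push plate on the slide's outer end: push here. Plate 78 mm wide (jig's y), 12 mm thick, from 15 to 47 mm above the bench; this point is 31 mm above it and moves with the slide. At the start it is 157 mm in front (-x) of the jig's origin. The bench in front of it is free.
- stop_pin (a joint): lift of the stop pin (7 mm steel pin with a small black knob, on the bracket on the slide's left) in m: 0 = down; about 0.0065 while the tooth of the slide passes under it. A light spring of its own pushes it down.
- punch (a joint): travel of the punch downward in m: 0 = up (its spring lifts it there), 0.012 = its point bears on a tag that lies under it, 0.0135 = end of its travel. It takes 2 N to start and about 4 N at the bottom; a harder press is harmless up to 25 N.
- punch_top (a point): centre of the slightly domed top of the black mushroom knob on the punch, 35 mm in diameter, 115 mm above the bench while the punch is up; it is pressed straight down here. Nothing near it is higher. It moves with the punch.
- nest (a point): middle of the floor area of the round nest in the slide (27 mm across, 3 mm deep), 2 mm above the nest's floor: the centre of a tag that lies in it. It moves with the slide.
- tag_center (a point): centre of the loose copper tag, a disc 26 mm in diameter and 4 mm thick, lying flat in the nest and standing 1 mm proud of the slide
- dish: white enamel dish, 154 mm across, 20 mm high, with copper tags already marked lying in it; beside the jig, on its left; its origin is the centre of its underside. A bystander.
- doming_block: brass doming block, a 50 mm cube with hollows; its origin is the centre of its underside. A bystander.
- cup_a: small copper casting cup on a black foot, 50 x 60 x 37 mm; its origin is the centre of its underside. A bystander.
- cup_b: second casting cup, 49 x 58 x 39 mm; its origin is the centre of its underside. A bystander.
- needle_file: needle file with a coloured handle, 155 mm long, 9 mm thick; its origin is the centre of its underside. A bystander.
- burnisher: burnisher with a wooden handle, 140 mm long, 19 mm thick, lying on the right of the jig; its origin is the centre of its underside. A bystander.

How it is judged:
On the way, in this order (a step that is already met when the one before it is completed fails the run):
1. the slide is pushed right in, well past the stop pin (value of joint slide above 0.051 m).
2. the slide, let go, has come back onto the stop pin and stands still, the pin down (value of joint slide between 0.042 and 0.048 m and value of joint stop_pin below 0.002 m and value of joint punch below 0.003 m and velocity of joint slide between -0.01 and 0.01 m/s), for 0.3 s.
3. the punch is pressed down onto the tag (value of joint punch above 0.0112 m and value of joint slide between 0.042 and 0.048 m and horizontal distance between tag_center and nest below 0.004 m and distance between tag_center and nest below 0.006 m), for 0.1 s.
At the end, for the whole second after the job is handed in: The slide rests on the stop pin (0.045 m, within 3 mm) with the pin down, the punch has been pressed onto the tag and is up again (within 2 mm), and the tag lies in its nest (within 4 mm) (value of joint slide between 0.042 and 0.048 m and value of joint each of stop_pin, punch below 0.002 m and horizontal distance between tag_center and nest below 0.004 m and distance between tag_center and nest below 0.006 m and velocity of joint punch between -0.01 and 0.01 m/s); the robot touches nothing.
It fails at once if the punch knob is pressed (more than 6 mm) while the slide is not on its stop pin (value of joint punch above 0.006 m and not (value of joint slide between 0.042 and 0.048 m)).
It fails at once if the tag is lifted or knocked out of its nest (distance between tag_center and nest above 0.01 m).
It fails at once if another thing on the bench is moved or lifted by more than 15 mm (distance of any of dish, doming_block, cup_a, cup_b, needle_file, burnisher from where it was at the start of the episode above 0.015 m).
It also fails if it takes over 40 s, if anything falls off the work surface, if the arm or the gripper's body presses on something with over 40 N, if the wrist force passes 120 N, or if a joint passes its speed limit or range.

## Robot

A 7-joint arm with a two-finger parallel gripper is mounted at the origin on a cart in front of the work surface, level with it; the furniture and walls round the work are solid. World frame = base frame: x ahead of the robot, y to its left, z up, the work surface at z = 0. Lengths are in m, angles in rad, forces in N, time in s.
With the tool pointing down it reaches from about 0.35 to 0.9 m from the base axis. Payload 8.1 kg.
Tool frame: the origin (TCP) lies on the centre line of the jaws, within the pads' length; the fingertips stand 14 mm ahead of it and the grasp point (between the pads) lies 5 mm behind it; z points along the fingers, y is the direction in which the jaws open and shut (so a half turn about z gives the same grasp; the last joint's range is limited). The gripper opens to 92 mm and grips with 3 to 60 N. Pads are 19 mm wide; open, the fingers measure 130 mm over their backs; the gripper's body (75 mm by 190 mm) begins 47 mm behind the grasp point.
Start: joints at [1.174, 0.434, 0.025, 1.573, -0.012, 1.134, -0.075], TCP at [0.181, -0.598, 0.216] pointing down, gripper open.
Joint ranges: [-2.62, 2.62], [-0.44, 2.09], [-1.27, 1.32], [0.08, 2.57], [-1.32, 4.46], [0.12, 2], [-2.74, 2.74]. Speed limits (rad/s): [2.22, 2.22, 3.01, 3.01, 3.14, 3.14, 3.14].

## Interface

Orientations are given as a unit quaternion [w, x, y, z].
In Python, from workcell import ctrl gives the robot as it stands.
- The arm moves only by the shell command python3 -m pendant 'ROWS' [OPENING] [FORCE]. ROWS is a JSON object of lists of equal length, an entry for each row: "travel": the shift along the tool's x, y, z in units of 80 mm (1.0 is 80 mm), a list of three; "rot": the turn, a rotation vector about the tool's x, y, z in units of 360 degrees (1.0 is 360 degrees), a list of three. In form: {"travel": [[tx, ty, tz], ...], "rot": [[ax, ay, az], ...]}. A call has 1 to 10 rows; each row is the pose to reach, as a shift and turn from the pose commanded when the call began, along the tool's axes at that moment, turning the shorter way round; what a row does not reach only later rows make up. A row lasts 1/8 s, in which the tool goes at most 62.5 mm and 10.7 degrees, less where a joint would pass 70% of its speed; a pose out of reach is approached as far as the arm can. A call with a number of a shift or a turn outside -1 to 1 is refused whole. A call with a gripper value outside its range is refused whole. OPENING is the closure, from -1 (fully open) to 1 (shut), set as the call begins (- or left out, the last holds). The fingers move at their own pace and stop on an object; FORCE is the grip in N (left out, the last holds). Time passes only in rows, so rows that repeat a pose let the fingers close. It gives the time, the measured TCP pose, the force and the opening at its end, in the units of the state.
- ctrl.sense(): the state, without advancing time (a new reading comes with each control period).
- ctrl.grab_frame(name): name is "scene" or "top"; returns a dict with "pixels" (480x640x3 uint8, red, green, blue), "fx", "fy", "cx", "cy" (pixels), "distortion" ([k1, k2, p1, p2, k3] as OpenCV has them; the pictures are not rectified), "eye" and "orientation" of the camera in the world. Camera axes: x right, y down, z forward; pixel columns grow to the right and rows downward; lengths in m; the calibration is good to about 2 mm. A picture is of the moment at which its call begins. There is no depth.
- ctrl.close_job(): hands the job in, once; it reports no verdict.
The state is a dict: "time": time; "qpos": joint angles; "dq": joint speeds; "joint_efforts": joint torques, N m; "tool_pos": TCP position; "ee_rot": TCP orientation; "contact_force": force on the tool from outside, world axes, zero at the start; "moment": the same for the moment, N m; "width": finger opening in m.
Only numpy, scipy, OpenCV 4.12 (cv2) and the standard library are available. Lean on these libraries where they do the work, as an engineer would, in place of code of your own. Each camera call takes 0.05 s, during which the arm holds its last target. There are 200 camera calls.

## Working session

There is one attempt and no reset: what is moved stays moved. The work goes in short steps, Python scripts to look and compute and a shell command to move; the robot and the scene stay as the last step left them, time stands still between calls to the robot, and variables do not carry over. Pictures are saved under pics/ and viewed, about 8 in all and at most 12, crops included, and the job is handed in when it is done.

```bash
mkdir -p pics; cat > h.py <<'E'
import numpy as np, cv2
from scipy.spatial.transform import Rotation as R
from workcell import ctrl
def rot(q): return R.from_quat([q[1],q[2],q[3],q[0]]).as_matrix()
def snap(cam,fn=None):
    f=ctrl.grab_frame(cam)
    if fn: cv2.imwrite('pics/'+fn,f['pixels'][:,:,::-1])
    return f
def K(f): return np.array([[f['fx'],0,f['cx']],[0,f['fy'],f['cy']],[0,0,1.]]),np.array(f['distortion'],float)
def ray(f,uv,z):
    k,d=K(f); p=cv2.undistortPoints(np.array([[uv]],float),k,d)[0,0]
    v=rot(f['orientation'])@np.array([p[0],p[1],1]); e=np.array(f['eye']); return e+v*(z-e[2])/v[2]
def proj(f,P):
    M=rot(f['orientation']).T; k,d=K(f)
    c=(np.atleast_2d(P)-np.array(f['eye']))@M.T
    return cv2.projectPoints(c,np.zeros(3),np.zeros(3),k,d)[0][:,0]
E
python3 - <<'E'
from h import *
for c in('scene','top'):
    f=snap(c,c+'1.png'); print(c,f['eye'],f['orientation'],f['fx'])
print(ctrl.sense())
E
```

```text
scene [ 0.96447425 -0.51984014  1.19291309] [-0.25955584  0.90879292  0.31379006 -0.09089549] 519.0310355727532
top [0.33981462 0.01318087 1.30504255] [-0.06253     0.71252807 -0.6959998   0.0630715 ] 465.28487954761266
{'time': 0.1, 'qpos': array([ 1.17443149,  0.43515406,  0.02498324,  1.57401164, -0.01161554,
        1.13398003, -0.07505368]), 'dq': array([ 0.00151921, -0.00098424,  0.00222127, -0.00196463, -0.0006403 ,
        0.00224399,  0.00061708]), 'joint_efforts': array([ 3.72223076e-03, -6.69126606e+01,  9.88224484e-01, -3.15144324e+01,
       -6.05495414e-02,  3.74218030e-02,  7.76953243e-05]), 'tool_pos': array([ 0.18078468, -0.59778956,  0.21482095]), 'ee_rot': array([-6.85218639e-04,  9.89234729e-01,  1.46335766e-01, -1.61209178e-04]), 'contact_force': array([-0.97557808,  0.5093281 ,  0.1172284 ]), 'moment': array([0.05609458, 0.01152042, 0.00449909]), 'width': 0.0921495271102036}
```

View pics/top1.png

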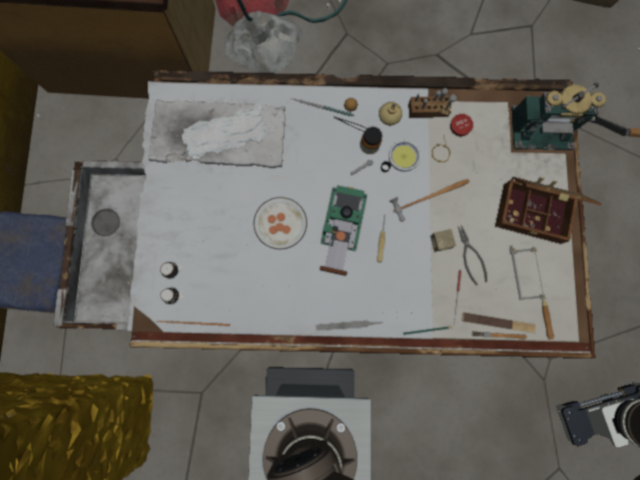

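View pics/scene1.png

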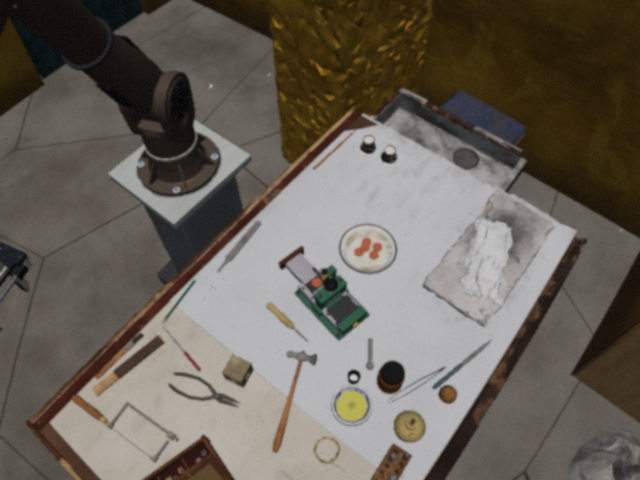

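The top view shows the jig at about (345,215), its knob at (347,211) and the push plate at (334,270). In the scene view the knob is at (331,284) and the plate at (291,256). I'll zoom in to get exact pixels.

```bash
python3 - <<'E'
import cv2,numpy as np
a=cv2.imread('pics/top1.png')[175:285,300:400]; b=cv2.imread('pics/scene1.png')[235:345,270:370]
o=np.hstack([cv2.resize(i,None,fx=4,fy=4,interpolation=cv2.INTER_CUBIC) for i in(a,b)])
for k in range(0,800,40): cv2.line(o,(k,0),(k,6 if k%80 else 12),(0,0,255),1)
for k in range(0,440,40): cv2.line(o,(0,k),(6,k),(0,0,255),1)
cv2.imwrite('pics/z.png',o)
E
```

```text
(no output)
```

View pics/z.png

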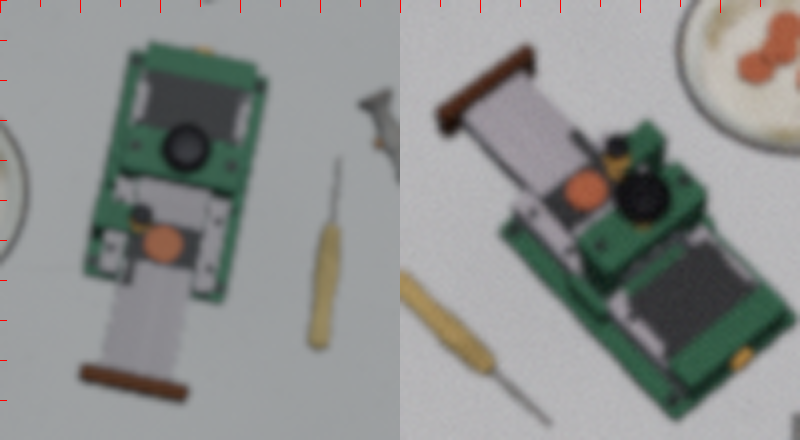

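```bash
cat > fit.py <<'E'
from h import *
from scipy.optimize import least_squares
ft,fs=snap('top'),snap('scene')
t=lambda u,v:(u/4+300-.4,v/4+175-.4); s=lambda u,v:((u-400)/4+270-.4,v/4+235-.4)
obs=[(ft,(0,0,.112),t(185,148)),(fs,(0,0,.112),s(642,197)),(ft,(-.151,.039,.047),t(82,373)),(ft,(-.151,-.039,.047),t(187,393)),
(fs,(-.151,-.039,.047),s(441,110)),(fs,(-.151,.039,.047),s(530,50))]
W=lambda p,P:np.array([p[0]+np.cos(p[2])*P[0]-np.sin(p[2])*P[1],p[1]+np.sin(p[2])*P[0]+np.cos(p[2])*P[1],P[2]])
res=lambda p:np.concatenate([proj(f,W(p,P))[0]-o for f,P,o in obs])
r=least_squares(res,[.4,0,0]); p=r.x
print(p,np.degrees(p[2])); print(r.fun.reshape(-1,2).round(2))
print('push',W(p,(-.157,0,.031)),'in',W(p,(-.097,0,.031)),'knob',W(p,(0,0,.115)))
print('knob tri',ray(ft,t(185,148),.112),ray(fs,s(642,197),.112))
E
python3 fit.py
```

```text
[ 0.63829453 -0.08092445 -0.19465992] -11.153191691263954
[[ 0.16 -0.06]
 [-0.12 -0.45]
 [-1.29 -0.87]
 [ 0.53  0.31]
 [-1.1   1.42]
 [ 0.46 -0.88]]
push [ 0.48425971 -0.05055548  0.031     ] in [ 0.54312652 -0.06216146  0.031     ] knob [ 0.63829453 -0.08092445  0.115     ]
knob tri [ 0.63813445 -0.08050622  0.112     ] [ 0.6392342  -0.08166579  0.112     ]
```

```bash
cat > go.py <<'E'
import sys; from h import *
J=np.array([.6383,-.0809]); a=-.1947
jx,jy,z=map(float,sys.argv[1:4]); c,s=np.cos(a),np.sin(a)
st=ctrl.sense(); M=rot(st['ee_rot']); p=np.array(st['tool_pos'])
T=np.array([J[0]+c*jx-s*jy,J[1]+s*jx+c*jy,z])
G=np.array([[c,s,0],[s,-c,0],[0,0,-1]])
d=p[:2]-J
print('t',st['time'],'jig xy',(c*d[0]+s*d[1]).round(4),(-s*d[0]+c*d[1]).round(4),'z',p[2].round(4),'F',st['contact_force'].round(2),'w',st['width'])
print('travel',(M.T@(T-p)/.08).round(3),'rot',(R.from_matrix(M.T@G).as_rotvec()/2/np.pi).round(4))
E
python3 go.py -0.19 0 0.2
```

```text
t 0.2 jig xy -0.3488 -0.5958 z 0.215 F [ 1.22 -0.73  0.5 ] w 0.0919123109107703
travel [ 5.247 -5.645  0.193] rot [-0.0001  0.0001  0.0777]
```

```bash
python3 -m pendant '{"travel":[[0.4,-0.4,0],[0.9,-0.95,0],[0.9,-0.95,0]],"rot":[[0,0,0],[0,0,0],[0,0,0]]}' 1 20
python3 -m pendant '{"travel":[[0.45,-0.48,0],[0.9,-0.95,0],[0.9,-0.95,0]],"rot":[[0,0,0],[0,0,0],[0,0,0]]}'
python3 go.py -0.19 0 0.2
```

```text
time: 0.57
tool_pos: [0.2308, -0.5006, 0.2156]
ee_rot: [-0.001, 0.989, 0.149, 0.001]
contact_force: [-0.7, 0.4, 0.3]
width: 0.0665
time: 0.95
tool_pos: [0.2768, -0.4083, 0.2157]
ee_rot: [-0.0, 0.989, 0.149, 0.0]
contact_force: [-0.3, -0.0, 0.2]
width: 0.0366
t 0.95 jig xy -0.2914 -0.3912 z 0.2157 F [-0.26 -0.04  0.22] w 0.03656809248177871
travel [ 3.433 -3.705  0.202] rot [-0.0001 -0.0001  0.0786]
```

```bash
python3 -m pendant '{"travel":[[0.45,-0.48,0],[0.9,-0.95,0],[0.9,-0.95,0]],"rot":[[0,0,0],[0,0,0],[0,0,0]]}'
python3 -m pendant '{"travel":[[0.45,-0.48,0],[0.9,-0.95,0],[0.9,-0.95,0]],"rot":[[0,0,0],[0,0,0],[0,0,0]]}'
python3 -m pendant '{"travel":[[0.4,-0.4,0],[0.8,-0.9,0],[0.8,-0.9,0]],"rot":[[0,0,0],[0,0,0],[0,0,0]]}'
python3 -m pendant '{"travel":[[0.45,-0.48,0],[0.8,-0.9,0],[0.8,-0.9,0],[0.8,-0.9,0]],"rot":[[0,0,0.026],[0,0,0.052],[0,0,0.078],[0,0,0.078]]}'
python3 go.py -0.19 0 0.036
```

```text
time: 1.32
tool_pos: [0.3233, -0.3155, 0.2158]
ee_rot: [-0.0, 0.989, 0.149, 0.0]
contact_force: [-0.7, -0.8, -0.4]
width: 0.0062
time: 1.7
tool_pos: [0.3702, -0.2225, 0.2158]
ee_rot: [-0.0, 0.989, 0.148, 0.001]
contact_force: [-0.2, -0.7, -0.7]
width: 0.0003
time: 2.08
tool_pos: [0.4104, -0.1355, 0.2157]
ee_rot: [-0.0, 0.989, 0.148, 0.0]
contact_force: [1.8, -0.4, -0.1]
width: 0.0004
time: 2.58
tool_pos: [0.4496, -0.0513, 0.2153]
ee_rot: [0.0, 0.995, -0.099, -0.0]
contact_force: [-0.5, -0.2, -0.3]
width: 0.0007
t 2.575 jig xy -0.1908 -0.0075 z 0.2153 F [-0.52 -0.25 -0.31] w 0.0007090559436830773
travel [ 0.011 -0.096  2.241] rot [ 0.0002  0.0001 -0.0004]
```

```bash
python3 -m pendant '{"travel":[[-0.06,-0.05,0.4],[-0.12,-0.1,0.9],[-0.12,-0.1,0.9]],"rot":[[0,0,0],[0,0,0],[0,0,0]]}'
python3 -m pendant '{"travel":[[0,0,0.4],[0,0,0.8],[0,0,0.8],[0,0,0.8]],"rot":[[0,0,0],[0,0,0],[0,0,0],[0,0,0]]}'
python3 go.py -0.167 0 0.036
python3 - <<'E'
from h import *
a=snap('top')['pixels'][175:285,300:400];b=snap('scene')['pixels'][235:345,250:350]
cv2.imwrite('pics/z2.png',np.hstack([cv2.resize(i[:,:,::-1],None,fx=4,fy=4,interpolation=cv2.INTER_CUBIC) for i in(a,b)]))
E
```

```text
time: 2.95
tool_pos: [0.4393, -0.0412, 0.1417]
ee_rot: [0.0, 0.995, -0.097, -0.003]
contact_force: [-0.3, 0.3, -0.5]
width: 0.0003
time: 3.45
tool_pos: [0.4428, -0.04, 0.0811]
ee_rot: [0.0, 0.995, -0.098, 0.001]
contact_force: [0.5, 0.3, 0.8]
width: 0.0002
t 3.45 jig xy -0.1997 0.0023 z 0.0811 F [0.5  0.28 0.79] w 0.00020951482155376203
travel [0.408 0.028 0.565] rot [ 0.     -0.0003 -0.0003]
```

View pics/z2.png

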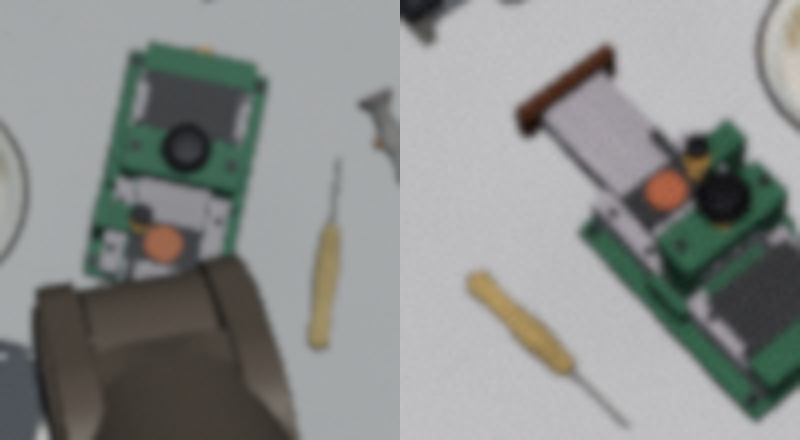

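The scene crop shows the fingertips at the upper left, clear of the plate, and the slide still out with the tag in its nest. Next I descend and approach the plate.

```bash
python3 -m pendant '{"travel":[[0,0.01,0.3],[0,0.03,0.56],[0,0.03,0.56],[0,0.03,0.56]],"rot":[[0,0,0],[0,0,0],[0,0,0],[0,0,0]]}'
python3 -m pendant '{"travel":[[0.1,0,0],[0.2,0,0],[0.3,0,0],[0.4,0,0],[0.5,0,0],[0.5,0,0]],"rot":[[0,0,0],[0,0,0],[0,0,0],[0,0,0],[0,0,0],[0,0,0]]}'
python3 go.py -0.110 0 0.036
```

```text
time: 4.05
tool_pos: [0.442, -0.0416, 0.0358]
ee_rot: [-0.0, 0.995, -0.098, 0.001]
contact_force: [0.1, 0.1, 0.4]
width: 0.0007
time: 4.8
tool_pos: [0.4804, -0.0494, 0.0345]
ee_rot: [0.0, 0.995, -0.098, -0.0]
contact_force: [-2.5, 1.0, 1.2]
width: 0.0006
t 4.8 jig xy -0.161 0.0003 z 0.0345 F [-2.49  1.02  1.23] w 0.0006367029941280399
travel [ 0.637  0.003 -0.019] rot [ 0.      0.0001 -0.0003]
```

```bash
python3 -m pendant '{"travel":[[0.1,0,-0.01],[0.2,0,-0.01],[0.3,0,-0.01],[0.4,0,-0.01],[0.5,0,-0.01],[0.56,0,-0.01],[0.62,0,-0.01],[0.62,0,-0.01],[0.62,0,-0.01]],"rot":[[0,0,0],[0,0,0],[0,0,0],[0,0,0],[0,0,0],[0,0,0],[0,0,0],[0,0,0],[0,0,0]]}'
python3 go.py -0.108 0 0.036
python3 - <<'E'
from h import *
b=snap('scene')['pixels'][235:345,250:350]
cv2.imwrite('pics/z3.png',cv2.resize(b[:,:,::-1],None,fx=5,fy=5,interpolation=cv2.INTER_CUBIC))
E
```

```text
time: 5.92
tool_pos: [0.531, -0.0594, 0.0361]
ee_rot: [-0.0, 0.995, -0.098, 0.002]
contact_force: [1.6, 0.6, 2.6]
width: 0.0006
t 5.925 jig xy -0.1095 0.0003 z 0.0361 F [1.61 0.61 2.6 ] w 0.0005678079644613574
travel [0.018 0.004 0.001] rot [-0.0001 -0.0005 -0.0003]
```

View pics/z3.png

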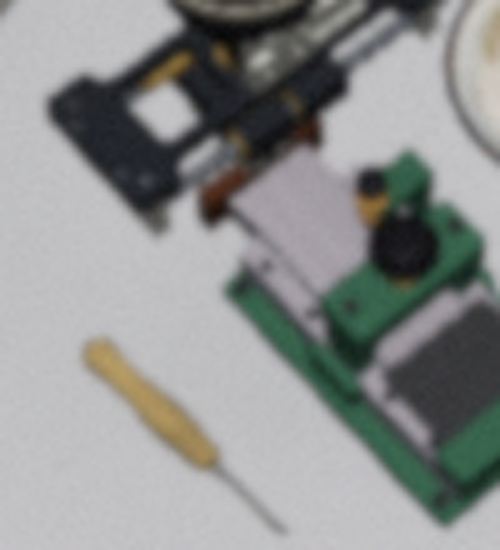

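```bash
python3 - <<'E'
from h import *
f=snap('scene')
J=np.array([.6383,-.0809]); a=-.1947;c,s=np.cos(a),np.sin(a)
for q in(0,.04,.045,.05,.055,.06):
    r=[]
    for x,y in((-.157,-.039),(-.145,-.039),(-.145,.039)):
        x+=q; r+=[((proj(f,[J[0]+c*x-s*y,J[1]+s*x+c*y,.047])[0]-[250,235])*5+2).round(0)]
    print(q,*r)
for i in range(4):
    snap('scene'); print(ctrl.sense()['contact_force'])
E
```

```text
0 [138. 137.] [153. 152.] [272.  66.]
0.04 [188. 190.] [203. 206.] [323. 117.]
0.045 [194. 196.] [209. 213.] [329. 123.]
0.05 [200. 203.] [216. 219.] [335. 130.]
0.055 [207. 210.] [222. 226.] [342. 136.]
0.06 [213. 217.] [228. 233.] [348. 143.]
[ 3.02916101 -0.32048242  4.14221327]
[ 2.91602015 -0.57034415  4.23959297]
[ 3.7562907  -0.05594552  5.9148192 ]
[ 2.8765177  -0.69902352  6.13489881]
```

```bash
python3 - <<'E'
from h import *
f=snap('scene')
g=f['pixels'][:,:,::-1][235:305,270:350]; k=7
o=cv2.resize(g,None,fx=k,fy=k,interpolation=cv2.INTER_CUBIC)
i=cv2.imread('pics/scene1.png')[235:305,270:350]
o2=cv2.resize(i,None,fx=k,fy=k,interpolation=cv2.INTER_CUBIC)
J=np.array([.6383,-.0809]); a=-.1947;c,s=np.cos(a),np.sin(a)
for im,q,col in((o,.045,(255,0,0)),(o,.055,(0,255,0)),(o2,0,(0,255,0))):
    P=[[J[0]+c*(x+q)-s*y,J[1]+s*(x+q)+c*y,.047] for x,y in((-.157,-.039),(-.145,-.039),(-.145,.039),(-.157,.039))]
    cv2.polylines(im,[((proj(f,np.array(P))-[270,235]+.5)*k).astype(int)],True,col,1)
cv2.imwrite('pics/z4.png',cv2.resize(np.hstack([o2[:,:400],o[:,:400]]),(800,490)))
st=ctrl.sense();print(st['tool_pos'],st['contact_force'],st['moment'],st['dq'].round(4))
E
```

```text
[ 0.53022855 -0.05911582  0.03603855] [ 4.0072578  -0.52501162  5.50520844] [-0.08590685 -0.87690029 -0.00706727] [ 0.0002  0.0016  0.0011 -0.0003 -0.0008 -0.0009 -0.0003]
```

View pics/z4.png

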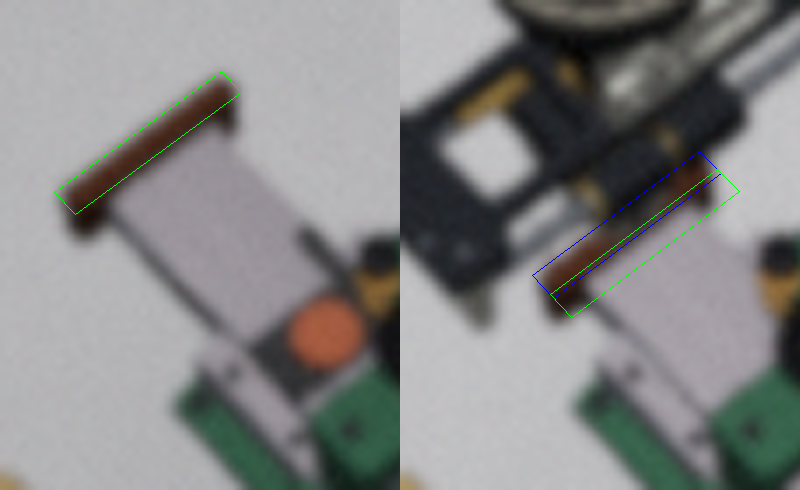

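The overlay puts the slide at about 0.045, just short of passing the pin. The gripper's body also gets close to the bracket, so I tilt the tool to put the tips ahead and raise it slightly before pushing the rest of the way.

```bash
python3 -m pendant '{"travel":[[0,0,-0.02],[0,0,-0.04],[0,0,-0.06],[0,0,-0.08],[0,0,-0.08]],"rot":[[0,0.01,0],[0,0.02,0],[0,0.03,0],[0,0.042,0],[0,0.042,0]]}'
python3 go.py -0.105 0 0.042
python3 - <<'E'
from h import *
f=snap('scene')
g=f['pixels'][:,:,::-1][235:305,270:350]; k=7
o=cv2.resize(g,None,fx=k,fy=k,interpolation=cv2.INTER_CUBIC)
J=np.array([.6383,-.0809]); a=-.1947;c,s=np.cos(a),np.sin(a)
for q,col in((.045,(255,0,0)),(.055,(0,255,0))):
    P=[[J[0]+c*(x+q)-s*y,J[1]+s*(x+q)+c*y,.047] for x,y in((-.157,-.039),(-.145,-.039),(-.145,.039),(-.157,.039))]
    cv2.polylines(o,[((proj(f,np.array(P))-[270,235]+.5)*k).astype(int)],True,col,1)
cv2.imwrite('pics/z5.png',o)
E
```

```text
time: 6.9
tool_pos: [0.5263, -0.0588, 0.0411]
ee_rot: [0.013, 0.987, -0.096, 0.129]
contact_force: [0.4, -0.1, 0.6]
width: 0.0001
t 6.9 jig xy -0.1142 -0.0 z 0.0411 F [ 0.37 -0.07  0.63] w 5.273491795343795e-05
travel [ 0.114 -0.     0.018] rot [ 0.0003 -0.0414 -0.    ]
```

View pics/z5.png

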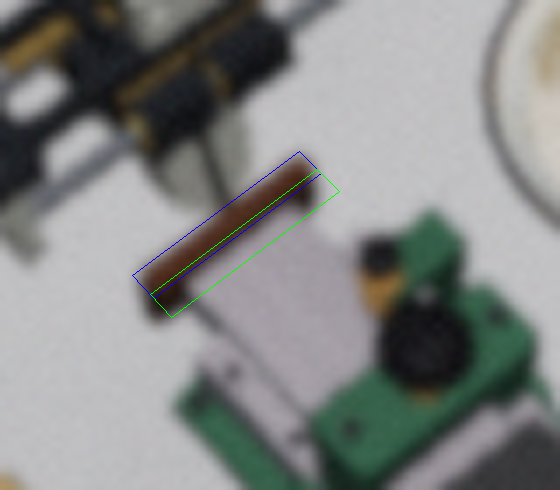

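```bash
python3 -m pendant '{"travel":[[0.03,0,0.01],[0.06,0,0.015],[0.09,0,0.025],[0.12,0,0.03],[0.12,0,0.03],[0.12,0,0.03],[0.12,0,0.03]],"rot":[[0,0,0],[0,0,0],[0,0,0],[0,0,0],[0,0,0],[0,0,0],[0,0,0]]}'
cat > see.py <<'E'
from h import *
import sys
J=np.array([.6383,-.0809]); a=-.1947;c,s=np.cos(a),np.sin(a)
def warpslide(f):  # rectify plane z=.047, jig x -.17..-.06, y +-.06 at 0.25mm
    xs=np.arange(-.17,-.06,.00025); ys=np.arange(.06,-.06,-.00025)
    X,Y=np.meshgrid(xs,ys); P=np.stack([J[0]+c*X-s*Y,J[1]+s*X+c*Y,0*X+.047],-1).reshape(-1,3)
    m=proj(f,P).reshape(X.shape+(2,)).astype(np.float32)
    return cv2.remap(f['pixels'],m[...,0],m[...,1],cv2.INTER_CUBIC),xs,ys
f0={**snap('scene'),'pixels':cv2.imread('pics/scene1.png')[:,:,::-1].copy()}
f1=snap('scene')
A,xs,ys=warpslide(f0);B,_,_=warpslide(f1)
# slide's plate right end (y -.044..-.024), inner part, template from start image
for y0,y1 in((-.044,-.024),(.024,.044)):
    r=[int(np.argmin(abs(ys-y))) for y in(y1,y0)]
    t=A[r[0]:r[1],int(np.argmin(abs(xs+.16))):int(np.argmin(abs(xs+.138)))]
    m=cv2.matchTemplate(B[r[0]-8:r[1]+8],t,cv2.TM_CCOEFF_NORMED); _,v,_,l=cv2.minMaxLoc(m)
    print('slide',l[0]*.00025-.01,'score',round(v,3))
E
python3 see.py; python3 go.py -0.1 0 0.042
```

```text
time: 7.82
tool_pos: [0.5386, -0.061, 0.0421]
ee_rot: [0.013, 0.987, -0.097, 0.131]
contact_force: [-0.2, 0.0, -0.0]
width: 0.0003
slide 0.0445 score 0.999
slide 0.04425 score 0.987
t 7.925 jig xy -0.1016 0.0002 z 0.0421 F [-0.22 -0.46 -0.25] w 0.0002996025348529302
travel [0.019 0.003 0.007] rot [ 0.     -0.042  -0.0002]
```

```bash
python3 - <<'E'
from h import *
f=snap('scene')
g=f['pixels'][:,:,::-1][225:305,260:350]; k=7
o=cv2.resize(g,None,fx=k,fy=k,interpolation=cv2.INTER_CUBIC)
st=ctrl.sense(); M=rot(st['ee_rot']);p=np.array(st['tool_pos'])
P=np.array([p,p+.014*M[:,2],p-.042*M[:,2],p-.042*M[:,2]+.0375*M[:,0]])
for q,c in zip((proj(f,P)-[260,225]+.5)*k,((0,255,255),(0,255,0),(255,0,255),(255,255,0))): cv2.circle(o,tuple(q.astype(int)),4,c,-1)
cv2.imwrite('pics/z6.png',o); print(p,st['contact_force'])
E
```

```text
[ 0.5386832  -0.0609996   0.04213943] [ 0.67625307  0.36602322 -0.3446808 ]
```

View pics/z6.png

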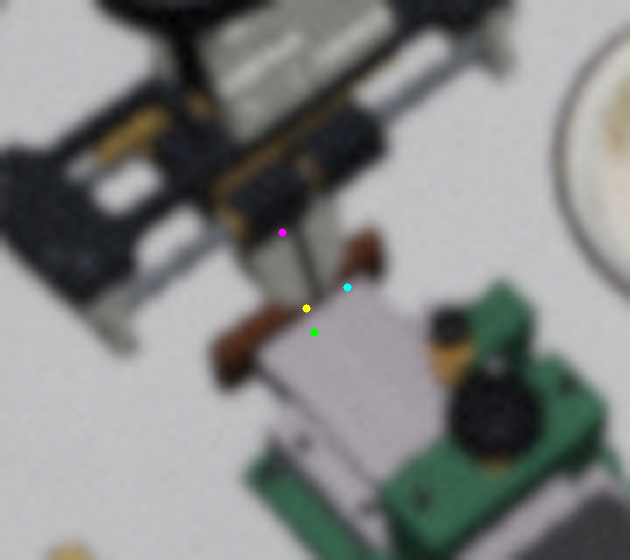

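```bash
python3 -m pendant '{"travel":[[0,0,-0.3],[0,0,-0.6],[0,0,-0.9],[0,0,-0.9],[0,0,-0.9]],"rot":[[0,0,0],[0,0,0],[0,0,0],[0,0,0],[0,0,0]]}'
python3 see.py
python3 - <<'E'
from h import *
f=snap('scene')
g=f['pixels'][:,:,::-1][205:305,250:350]; k=6
o=cv2.resize(g,None,fx=k,fy=k,interpolation=cv2.INTER_CUBIC)
st=ctrl.sense(); M=rot(st['ee_rot']);p=np.array(st['tool_pos'])
P=np.array([p,p+.014*M[:,2],p-.042*M[:,2]])
for q,c in zip((proj(f,P)-[250,205]+.5)*k,((0,255,255),(0,255,0),(255,0,255),(255,255,0))): cv2.circle(o,tuple(q.astype(int)),3,c,-1)
cv2.imwrite('pics/z7.png',o); print(p,st['contact_force'])
E
```

```text
time: 8.6
tool_pos: [0.5202, -0.0575, 0.1112]
ee_rot: [0.013, 0.987, -0.097, 0.131]
contact_force: [-0.7, -0.1, 0.4]
width: 0.0006
slide 0.0445 score 0.998
slide 0.0445 score 0.997
[ 0.51986788 -0.05738363  0.11068775] [-0.08440771 -0.98452669  1.16115989]
```

View pics/z7.png

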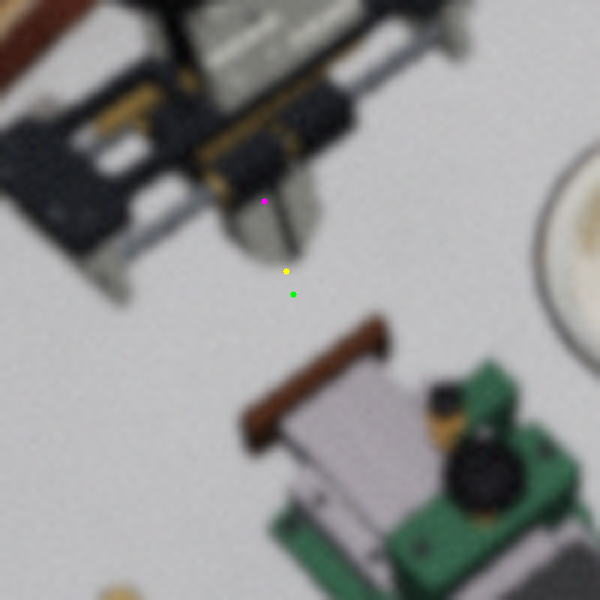

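The slide is latched: the template match gives 0.0445 twice and the spring force on the tool is zero. The picture also shows that the real fingertips end about 4 mm short of the TCP, so the first push rode over the plate's top and 0.051 may not have been reached. I'll push again with the tips lower.

```bash
python3 go.py -0.15 0 0.06; python3 go.py -0.15 0 0.024 
```

```text
t 8.75 jig xy -0.1207 0.0002 z 0.1107 F [-0.08 -0.98  1.16] w 0.0004055450807052173
travel [-0.518  0.002  0.517] rot [ 0.0001 -0.0418 -0.0002]
t 8.75 jig xy -0.1207 0.0002 z 0.1107 F [-0.08 -0.98  1.16] w 0.0004055450807052173
travel [-0.634  0.002  0.952] rot [ 0.0001 -0.0418 -0.0002]
```

```bash
python3 -m pendant '{"travel":[[-0.3,0,0.05],[-0.55,0,0.3],[-0.6,0,0.6],[-0.63,0,0.95],[-0.63,0,0.95],[-0.63,0,0.95]],"rot":[[0,0,0],[0,0,0],[0,0,0],[0,0,0],[0,0,0],[0,0,0]]}'
python3 see.py; python3 go.py -0.115 0 0.024; python3 go.py -0.105 0 0.024
```

```text
time: 9.5
tool_pos: [0.4919, -0.0516, 0.0253]
ee_rot: [0.013, 0.987, -0.097, 0.131]
contact_force: [-0.2, -0.6, 0.9]
width: 0.0004
slide 0.0445 score 0.998
slide 0.0445 score 0.997
t 9.6 jig xy -0.1488 0.0004 z 0.0259 F [-0.24  0.43  0.52] w 0.00032769408985444323
travel [0.401 0.004 0.134] rot [-0.     -0.0422 -0.0003]
t 9.6 jig xy -0.1488 0.0004 z 0.0259 F [-0.24  0.43  0.52] w 0.00032769408985444323
travel [0.521 0.004 0.167] rot [-0.     -0.0422 -0.0003]
```

```bash
python3 -m pendant '{"travel":[[0.1,0,0.033],[0.2,0,0.065],[0.3,0,0.1],[0.4,0,0.13],[0.4,0,0.13]],"rot":[[0,0,0],[0,0,0],[0,0,0],[0,0,0],[0,0,0]]}'
python3 see.py; python3 go.py -0.105 0 0.024
```

```text
time: 10.22
tool_pos: [0.5247, -0.0585, 0.023]
ee_rot: [0.013, 0.987, -0.097, 0.13]
contact_force: [-4.6, 2.5, 3.2]
width: 0.0002
slide 0.047 score 0.997
slide 0.04725 score 0.999
t 10.325 jig xy -0.1164 0.0 z 0.023 F [-3.96  0.94  3.59] w 0.00021062500980951711
travel [0.141 0.    0.025] rot [ 0.0001 -0.0418 -0.0003]
```

```bash
python3 -m pendant '{"travel":[[0.04,0,0.01],[0.08,0,0.02],[0.115,0,0.03],[0.115,0,0.03],[0.115,0,0.03]],"rot":[[0,0,0],[0,0,0],[0,0,0],[0,0,0],[0,0,0]]}'
python3 see.py; python3 go.py -0.105 0 0.024
```

```text
time: 10.95
tool_pos: [0.5334, -0.0601, 0.0232]
ee_rot: [0.013, 0.987, -0.097, 0.13]
contact_force: [-5.0, 1.7, 1.0]
width: 0.0005
slide 0.0565 score 0.998
slide 0.0565 score 0.997
t 11.05 jig xy -0.1069 0.0001 z 0.0232 F [-4.67  0.34  1.16] w 0.0003373092601192235
travel [ 0.026  0.001 -0.004] rot [ 0.0001 -0.0418 -0.0002]
```

The slide reads 0.0565, well past the pin. Now I back off horizontally to let it go.

```bash
python3 -m pendant '{"travel":[[-0.05,0,-0.013],[-0.12,0,-0.03],[-0.24,0,-0.065],[-0.36,0,-0.1],[-0.48,0,-0.13],[-0.48,0,-0.13],[-0.48,0,-0.13]],"rot":[[0,0,0],[0,0,0],[0,0,0],[0,0,0],[0,0,0],[0,0,0],[0,0,0]]}'
python3 see.py; python3 go.py -0.145 0 0.17
```

```text
time: 11.92
tool_pos: [0.4958, -0.0523, 0.0237]
ee_rot: [0.013, 0.986, -0.097, 0.131]
contact_force: [0.1, -0.4, -0.9]
width: 0.0004
slide 0.0445 score 0.998
slide 0.0445 score 0.997
t 12.025 jig xy -0.1453 0.0004 z 0.0236 F [0.41 0.68 0.41] w 0.00038284967374226927
travel [ 0.482  0.004 -1.765] rot [ 0.     -0.0421 -0.0003]
```

```bash
python3 -m pendant '{"travel":[[0.08,0,-0.3],[0.16,0,-0.6],[0.24,0,-0.88],[0.24,0,-0.88]],"rot":[[0,0,0],[0,0,0],[0,0,0],[0,0,0]]}'
python3 -m pendant '{"travel":[[0.08,0,-0.3],[0.16,0,-0.6],[0.24,0,-0.88],[0.24,0,-0.88],[0.24,0,-0.88]],"rot":[[0,-0.014,0],[0,-0.028,0],[0,-0.042,0],[0,-0.042,0],[0,-0.042,0]]}'
python3 see.py; python3 go.py 0.002 0 0.15
```

```text
time: 12.52
tool_pos: [0.497, -0.0527, 0.0981]
ee_rot: [0.013, 0.986, -0.098, 0.133]
contact_force: [0.0, 0.6, 0.5]
width: 0.0006
time: 13.15
tool_pos: [0.4948, -0.0526, 0.1679]
ee_rot: [0.0, 0.995, -0.098, -0.001]
contact_force: [-0.5, 0.5, -0.4]
width: 0.0006
slide 0.0445 score 0.998
slide 0.0445 score 0.998
t 13.25 jig xy -0.1468 0.0001 z 0.1681 F [-0.21 -0.27  0.24] w 9.484276311853563e-05
travel [ 1.86  -0.002  0.223] rot [ 0.0001  0.0003 -0.0002]
```

```bash
python3 -m pendant '{"travel":[[0.45,0,0],[0.95,0,0],[0.95,0,0]],"rot":[[0,0,0],[0,0,0],[0,0,0]]}'
python3 -m pendant '{"travel":[[0.45,0,0],[0.91,0,0],[0.91,0,0],[0.91,0,0],[0.91,0,0]],"rot":[[0,0,0],[0,0,0],[0,0,0],[0,0,0],[0,0,0]]}'
python3 go.py 0.002 0 0.13
python3 - <<'E'
from h import *
f=snap('scene')
g=f['pixels'][:,:,::-1][225:335,270:380]; k=5
o=cv2.resize(g,None,fx=k,fy=k,interpolation=cv2.INTER_CUBIC)
st=ctrl.sense(); M=rot(st['ee_rot']);p=np.array(st['tool_pos'])
P=np.array([p,p+.014*M[:,2],[.6383,-.0809,.115]])
for q,c in zip((proj(f,P)-[270,225]+.5)*k,((0,255,255),(0,255,0),(255,0,255))): cv2.circle(o,tuple(q.astype(int)),3,c,-1)
cv2.imwrite('pics/z8.png',o)
E
```

```text
time: 13.62
tool_pos: [0.5714, -0.0677, 0.1683]
ee_rot: [0.0, 0.995, -0.098, 0.0]
contact_force: [-0.7, -0.7, -0.2]
width: 0.0002
time: 14.25
tool_pos: [0.6403, -0.0811, 0.1695]
ee_rot: [0.0, 0.995, -0.098, -0.0]
contact_force: [0.1, -1.5, 0.4]
width: 0.0003
t 14.25 jig xy 0.002 0.0002 z 0.1695 F [ 0.13 -1.48  0.4 ] w 0.00026645139108810126
travel [0.    0.002 0.493] rot [ 0.0001  0.0001 -0.0002]
```

View pics/z8.png

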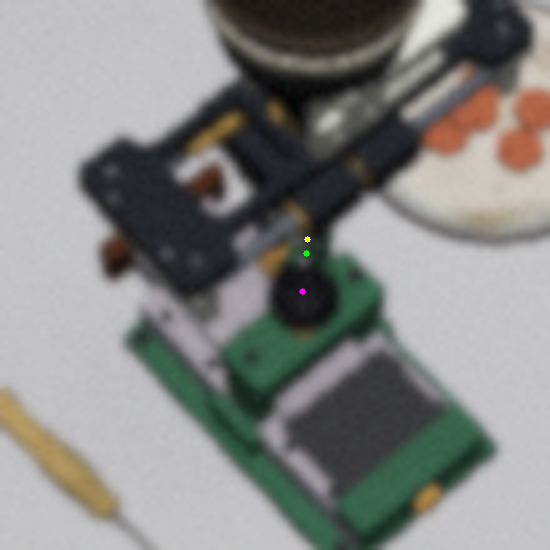

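The knob is at (303,295), which matches the fit to about 1 px. The tips are hidden behind the gripper bar, so they are shorter than nominal. I'll descend by force.

```bash
Z='[[0,0,0],[0,0,0],[0,0,0],[0,0,0],[0,0,0],[0,0,0]]'
python3 -m pendant '{"travel":[[0,0,0.15],[0,0,0.3],[0,0,0.4],[0,0,0.5],[0,0,0.5]],"rot":[[0,0,0],[0,0,0],[0,0,0],[0,0,0],[0,0,0]]}'
python3 -m pendant '{"travel":[[0,0,0.04],[0,0,0.08],[0,0,0.12],[0,0,0.12]],"rot":[[0,0,0],[0,0,0],[0,0,0],[0,0,0]]}'
```

```text
time: 14.92
tool_pos: [0.6411, -0.0815, 0.1286]
ee_rot: [0.0, 0.995, -0.098, -0.001]
contact_force: [0.4, 0.1, -0.2]
width: 0.0008
time: 15.42
tool_pos: [0.6414, -0.0815, 0.1196]
ee_rot: [0.0, 0.995, -0.098, -0.0]
contact_force: [-0.1, 0.1, -0.1]
width: 0.0003
```

```bash
python3 go.py 0 0 0.11; python3 see.py
```

```text
t 15.425 jig xy 0.0031 0.0 z 0.1196 F [-0.06  0.12 -0.09] w 0.00034046873116581406
travel [-0.039  0.     0.12 ] rot [ 0.      0.0001 -0.0003]
slide 0.03225 score 0.97
slide 0.04425 score 0.46
```

```bash

python3 -m pendant '{"travel":[[0,0,0.04],[0,0,0.08],[0,0,0.12],[0,0,0.12]],"rot":[[0,0,0],[0,0,0],[0,0,0],[0,0,0]]}'
```

```text
time: 16.02
tool_pos: [0.6413, -0.0815, 0.1098]
ee_rot: [0.0, 0.995, -0.098, -0.0]
contact_force: [-0.8, -0.1, 0.3]
width: 0.0002
```

```bash

python3 -m pendant '{"travel":[[0,0,0.03],[0,0,0.06],[0,0,0.06]],"rot":[[0,0,0],[0,0,0],[0,0,0]]}'
python3 -m pendant '{"travel":[[0,0,0.03],[0,0,0.05],[0,0,0.05]],"rot":[[0,0,0],[0,0,0],[0,0,0]]}'
python3 - <<'E'
from h import *
f=snap('scene')
g=f['pixels'][:,:,::-1][225:335,270:380]; k=5
o=cv2.resize(g,None,fx=k,fy=k,interpolation=cv2.INTER_CUBIC)
st=ctrl.sense(); M=rot(st['ee_rot']);p=np.array(st['tool_pos'])
P=np.array([p,p+.014*M[:,2],[.6383,-.0809,.115]])
for q,c in zip((proj(f,P)-[270,225]+.5)*k,((0,255,255),(0,255,0),(255,0,255))): cv2.circle(o,tuple(q.astype(int)),2,c,-1)
cv2.imwrite('pics/z9.png',o); print(p,st['contact_force'])
E
```

```text
time: 16.4
tool_pos: [0.6414, -0.0815, 0.1052]
ee_rot: [0.0, 0.995, -0.098, -0.0]
contact_force: [-1.3, 0.2, 0.5]
width: 0.0006
time: 16.77
tool_pos: [0.6417, -0.0815, 0.1016]
ee_rot: [0.0, 0.995, -0.098, 0.0]
contact_force: [-0.5, -0.4, 1.8]
width: 0.0004
[ 0.64175356 -0.08152968  0.1016288 ] [ 0.72601845 -0.72513432  2.73405384]
```

View pics/z9.png

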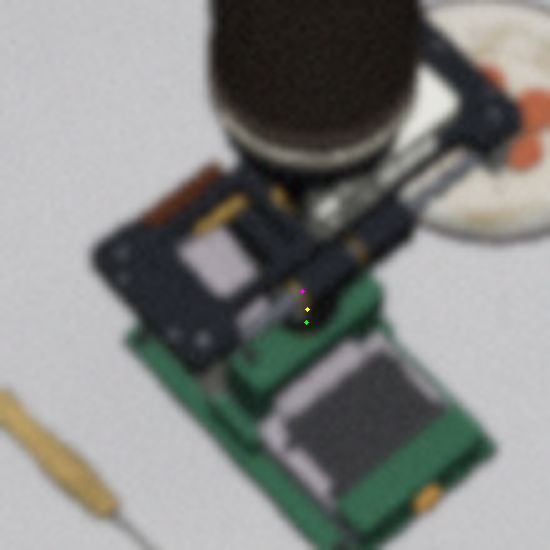

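Contact is at TCP z ≈ 0.102, with the force in z rising and the tips centred on the knob in the picture. Pressing now.

```bash

python3 -m pendant '{"travel":[[0,0,0.03],[0,0,0.06],[0,0,0.09],[0,0,0.12],[0,0,0.12]],"rot":[[0,0,0],[0,0,0],[0,0,0],[0,0,0],[0,0,0]]}'
python3 go.py 0 0 0.088
```

```text
time: 17.45
tool_pos: [0.6417, -0.0815, 0.0919]
ee_rot: [0.0, 0.995, -0.098, 0.0]
contact_force: [-0.4, -1.0, 5.3]
width: 0.0003
t 17.45 jig xy 0.0035 0.0001 z 0.0919 F [-0.42 -1.    5.34] w 0.0003021523460482266
travel [-0.043  0.001  0.048] rot [-0.     -0.     -0.0003]
```

```bash

python3 -m pendant '{"travel":[[0,0,0.02],[0,0,0.04],[0,0,0.04],[0,0,0.04]],"rot":[[0,0,0],[0,0,0],[0,0,0],[0,0,0]]}'
python3 go.py 0 0 0.088
```

```text
time: 17.95
tool_pos: [0.6419, -0.0815, 0.0906]
ee_rot: [0.0, 0.995, -0.098, 0.001]
contact_force: [-7.0, 0.3, 20.8]
width: 0.0
t 17.95 jig xy 0.0036 0.0001 z 0.0906 F [-6.99  0.3  20.83] w 1.5015440532553258e-05
travel [-0.046  0.001  0.033] rot [ 0.     -0.0002 -0.0003]
```

Force rose sharply to about 21 N after roughly 12 mm of travel, so the punch has bottomed on the tag. Now I lift off and clear the jig.

```bash

python3 -m pendant '{"travel":[[0,0,-0.05],[0,0,-0.15],[0,0,-0.3],[0,0,-0.6],[0,0,-0.95],[0,0,-0.95]],"rot":[[0,0,0],[0,0,0],[0,0,0],[0,0,0],[0,0,0],[0,0,0]]}'
python3 -m pendant '{"travel":[[-0.4,0,0],[-0.9,0,0],[-0.9,0,0]],"rot":[[0,0,0],[0,0,0],[0,0,0]]}'
python3 -m pendant '{"travel":[[-0.4,0,0],[-0.9,0,0],[-0.9,0,0]],"rot":[[0,0,0],[0,0,0],[0,0,0]]}'
python3 -m pendant '{"travel":[[-0.1,0,0],[-0.5,0,0],[-0.9,0,0],[-0.9,0,0],[-0.9,0,0],[-0.9,0,0]],"rot":[[0,0,0],[0,0,0],[0,0,0],[0,0,0],[0,0,0],[0,0,0]]}'
python3 see.py
python3 - <<'E'
from h import *
a=snap('top')['pixels'][175:285,300:400];b=snap('scene')['pixels'][235:345,270:370]
a0=cv2.imread('pics/top1.png')[175:285,300:400]; b0=cv2.imread('pics/scene1.png')[235:345,270:370]
ims=[a[:,:,::-1],b[:,:,::-1]]
cv2.imwrite('pics/z10.png',np.hstack([cv2.resize(i,None,fx=4,fy=4,interpolation=cv2.INTER_CUBIC) for i in ims]))
# knob height: match knob template from the start picture
t=b0[39:61,50:72]; m=cv2.matchTemplate(ims[1][33:67,44:78].copy(),t,cv2.TM_CCOEFF_NORMED); print('knob shift',np.array(cv2.minMaxLoc(m)[3])-6,m.max())
print(ctrl.sense()['time'],ctrl.sense()['tool_pos'],ctrl.sense()['contact_force'])
E
```

```text
time: 18.7
tool_pos: [0.6427, -0.0814, 0.1671]
ee_rot: [-0.0, 0.995, -0.098, 0.002]
contact_force: [0.4, 0.3, -0.7]
width: 0.0007
time: 19.08
tool_pos: [0.5676, -0.067, 0.1639]
ee_rot: [0.0, 0.995, -0.098, -0.002]
contact_force: [1.9, -0.7, 0.1]
width: 0.0007
time: 19.45
tool_pos: [0.498, -0.0532, 0.1642]
ee_rot: [0.0, 0.995, -0.098, -0.001]
contact_force: [0.2, 0.6, 0.3]
width: 0.0008
time: 20.2
tool_pos: [0.4308, -0.0395, 0.1647]
ee_rot: [-0.0, 0.995, -0.098, 0.0]
contact_force: [-0.2, -0.2, -1.1]
width: 0.0006
slide 0.0445 score 0.998
slide 0.0445 score 0.998
knob shift [ 1 -1] 0.86872137
20.4 [ 0.43008469 -0.03938573  0.16454664] [-0.08528267 -0.93292202  0.53349323]
```

View pics/z10.png

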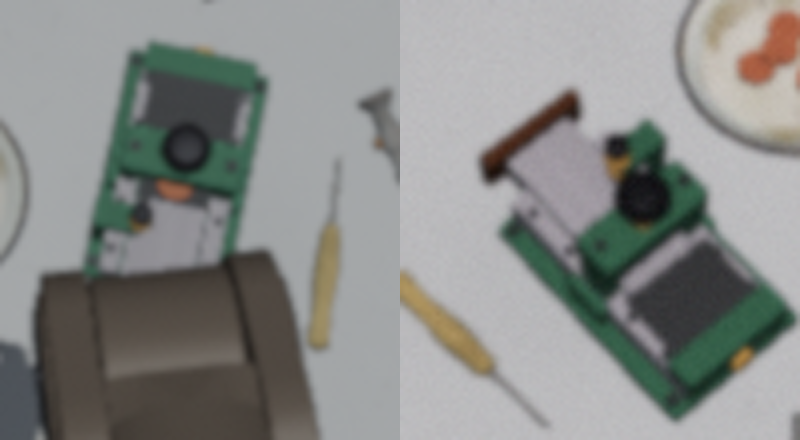

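In this picture the slide is in, the tag's orange edge shows under the bridge at (175,188) in the top crop, and the pin knob and punch knob (642,197) are where they started. The bystanders in view haven't moved and the arm is clear. Handing in.

```bash
python3 -c "
from workcell import ctrl
print(ctrl.close_job())"
```

```text
the job is handed in; nothing more can be done
None
```

I pushed the slide in and it came back onto the stop pin. I then pressed the punch onto the tag, let it rise, backed the arm off and handed the job in at about 20.4 s. No verdict was reported.

- **Slide:** The first push rode over the top of the wooden plate, because the real fingertips sit about 13 mm behind the TCP instead of 14 mm ahead. It still left the slide on the pin, but I could not tell whether it had passed 0.051 m. I pushed again lower down and the image match read 0.0565 m. After release it read 0.0445 m, and the same again after the press, so it rests on the pin.
- **Punch:** The force rose from about 5 N to 21 N after roughly 12 mm of travel, which fits the punch bottoming on the tag. I had no direct reading of the punch travel. In the last picture the knob sits at its starting spot by eye. The automatic knob match was weaker: shifted about 1 px, with a score of 0.87.
- **Tag and bench:** The tag shows under the bridge and looks to be in its nest, though most of it is hidden. In the last picture the file or burnisher beside the jig and the visible part of the dish look unmoved; I did not check the other bystanders afterwards. The arm was clear of everything and the wrist force was near zero (about 1 N).

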